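# Front panel from stand to drilling cradle, by the overhang

### The job

Slide the thin aluminium panel along the plywood stand until its end sticks out about 5 cm over the stand's edge, pick it up by that overhanging end, lay it flat across both blocks of the cradle with the held end still sticking out of the cradle's open end, and let go. Then take it again near its middle, in the gap between the blocks, slide it under the lip fully home against the stop, and let go. Do not drop or tip the panel, and leave the spool, screwdriver and bottle where they are.

Things in the scene. Friction and masses are not known exactly. Their poses are not given: they have to be found in the camera images.
- panel_mid (a point): Centre (half-way up) of the loose panel: a plain aluminium strip, 60 mm (its x) by 200 mm (y) by 3 mm (z, up), about 0.1 kg. It starts flat on the stand, long axis roughly square to the stand's edge. Too thin to grip well lying flat; its 60 mm width can be gripped from above where nothing is beneath. Shut fingertips pressed on its top with about 10 N drag it along.
- panel_end (a point): Middle of the panel's short end that faces the stand's edge and the cradle (the panel's -y end, 100 mm from its centre), half-way up. Axes as panel_mid.
- stand_edge (a point): Middle of the top edge of the smooth lacquered plywood stand, on the side that faces the cradle. The stand is fixed: its top is 240 mm (x) by 260 mm (y) and 60 mm above the table; this edge runs along x, the stand lies on its +y side and -y points out over the edge. Free air 60 mm deep beyond the edge.
- cradle_home (a point): Where the panel's centre lies when home in the fixed cradle (59.5 mm above the table, 1.5 mm above the block tops); the panel's long axis then lies along this y, either way round. In this frame (mm): open-end block y +50 to +100, stop-end block y -100 to -40, both 100 wide in x, 50 high over a base plate; free gap y -40 to +50. The panel goes in sliding to -y.
- cradle_stop (a point): Middle of the stop's face at the cradle's stop end, at panel height, 100 mm to -y from cradle_home, same axes. Before it a shallow pocket: side cheeks 70 mm apart, reaching 30 mm from the stop to +y, and above a lip reaching 18 mm from the stop, underside 11 mm and top 16 mm above the block tops.
- cradle_mouth (a point): Middle of the cradle's open end at panel height, 100 mm to +y from cradle_home, same axes. On this open-end block two low ribs, 4 mm high and 72 mm apart (5 to 45 mm in from this end), keep the panel roughly straight. Free air beyond this end, 60 mm deep.
- spool: Bystander: small grey wire spool, 48 mm across, 30 mm high, standing on the table; origin at its underside.
- driver: Bystander: screwdriver, 160 mm long, lying on the table.
- flux: Bystander: small bottle, 30 mm across, 55 mm high, standing on the table; origin at its underside.
Things that resemble listed ones, but are neither listed nor needed, are in the scene too. There is more than one size of the part that bears panel_mid; the job needs the middle-sized.

How it is judged:
By the outcome, as a careful person would: the job done as asked, in the order asked, and still so for the second after the job is handed in, with the robot touching nothing.
It also fails if it takes over 64 s, if anything falls off the work surface, if the arm or the gripper's body presses on something with over 40 N, if the wrist force passes 120 N, or if a joint passes its speed limit or range.

### The arm

A 6-joint arm with a two-finger parallel gripper is mounted at the origin on the work surface. World frame = base frame: x ahead of the robot, y to its left, z up, the work surface at z = 0. Lengths are in m, angles in rad, forces in N, time in s.
With the tool pointing down it reaches from about 0.375 to 0.825 m from the base axis. Payload 5.5 kg.
Tool frame: the origin (TCP) lies on the centre line of the jaws, within the pads' length; the fingertips stand 17 mm ahead of it and the grasp point (between the pads) lies 2 mm behind it; z points along the fingers, y is the line along which they close (so a half turn about z gives the same grasp; the last joint's range is limited). The gripper opens to 85 mm and grips with 20 to 120 N. Pads are 22 mm wide; open, the fingers measure 114 mm over their backs; the gripper's body (76 mm by 85 mm) begins 54 mm behind the grasp point. The pads swing forward as they close: fully open they stand 13 mm farther back than shut.
Start: joints at [-1.244, 0.314, -0.047, 1.21, 0, 1.571], TCP at [0.193, -0.568, 0.248] pointing down, gripper open.
Joint ranges: [-2.67, 2.67], [-0.69, 1.73], [-1.03, 1.25], [-2.08, 2.16], [-1.42, 1.45], [-3.14, 3.14]. Speed limits (rad/s): [2.39, 2.39, 3.01, 3.14, 3.14, 3.14].

### API

Orientations are given as a rotation vector (axis times angle).
In Python, from rig import get_obs, grab_frame, job_done gives the robot as it stands.
- The arm moves only by the shell command python3 -m pendant 'ROWS' [FORCE]. ROWS is JSON, a list of rows, each a list of 5 numbers: the finger opening in mm, from 0 to 85.4, then the shift along the tool's x, y, z in mm, then the turn about the tool's z in rad. In form: [[claw, x, y, z, roll], ...]. A call has 1 to 12 rows; each row is the pose to reach, as a shift and turn from the pose commanded when the call began, along the tool's axes at that moment; what a row does not reach only later rows make up. A row lasts 1/10 s, in which the tool goes at most 50 mm and 8.59 degrees, less where a joint would pass 70% of its speed; a pose out of reach is approached as far as the arm can. A call with a gripper value outside its range is refused whole. The fingers move at their own pace and stop on an object; FORCE is the grip in N (left out, the last holds). Time passes only in rows, so rows that repeat a pose let the fingers close. It gives the time, the measured TCP pose, the force, the opening and the grip force at its end, in the units of the state.
- get_obs(): the state, without advancing time (a new reading comes with each control period).
- grab_frame(name): name is "side" or "top"; returns a dict with "img" (384x512x3 uint8, red, green, blue), "fx", "fy", "cx", "cy" (pixels), "D" ([k1, k2, p1, p2, k3] as OpenCV has them; the pictures are not rectified), "T" (4x4, takes a point from camera to world coordinates). Camera axes: x right, y up, looking along -z (the intrinsics and any distortion apply to the point x, -y, -z); pixel columns grow to the right and rows downward; lengths in m; the calibration is good to about 2 mm. A picture is of the moment at which its call begins. There is no depth.
- job_done(): hands the job in; it is judged then, once.
The state is a dict: "clock": time; "joint_positions": joint angles; "joint_velocities": joint speeds; "tau": joint torques, N m; "ee_pos": TCP position; "eef_rot": TCP orientation; "ft_force": force on the tool from outside, world axes, zero at the start; "wrist_torque": the same for the moment, N m; "opening": finger opening in m; "gripper_force": force on a finger pad.
Only numpy, scipy, OpenCV 4.12 (cv2) and the standard library are available. Lean on these libraries where they do the work, as an engineer would, in place of code of your own. Each camera call takes 0.05 s, during which the arm holds its last target. There are 200 camera calls.

## Working session

There is one attempt and no reset: what is moved stays moved. The work goes in short steps, Python scripts to look and compute and a shell command to move; the robot and the scene stay as the last step left them, time stands still between calls to the robot, and variables do not carry over. Pictures are saved under pics/ and viewed, at most 10 in all, crops included, and the job is handed in when it is done.

```bash
mkdir -p pics; python3 - <<'E'
from rig import *
import cv2
o=get_obs(); print(o['ee_pos'],o['eef_rot'],o['opening'],o['clock'])
for n in('top','side'):
    f=grab_frame(n); cv2.imwrite(f'pics/{n}0.png',cv2.resize(f['img'][...,::-1],(800,600)) ); print(n,f['fx'],f['fy'],f['cx'],f['cy'],f['D'],f['T'])
E
```

```text
[ 0.19240688 -0.56774714  0.24741905] [-3.09809347e+00 -5.10764696e-01  4.74981205e-04] 0.08492936837106263 0.0
top 347.17393914935343 347.17393914935343 251.73019517218336 195.71823331932026 [-0.09509851  0.          0.          0.          0.        ] [[ 7.37737032e-02  9.74847215e-01 -2.10310124e-01  3.15830147e-01]
 [-9.97274909e-01  7.22084906e-02 -1.51225109e-02  1.25149620e-01]
 [ 4.44039005e-04  2.10852653e-01  9.77517755e-01  1.08019506e+00]
 [ 0.00000000e+00  0.00000000e+00  0.00000000e+00  1.00000000e+00]]
side 413.81640680269 413.81640680269 251.43772532104725 191.68222860512387 [0.05243205 0.         0.         0.         0.        ] [[-0.87096215  0.36681496 -0.32691239  0.1521508 ]
 [-0.49128395 -0.63920718  0.59165384  0.87392716]
 [ 0.00806273  0.67591491  0.73693556  0.98850754]
 [ 0.          0.          0.          1.        ]]
```

View pics/top0.png

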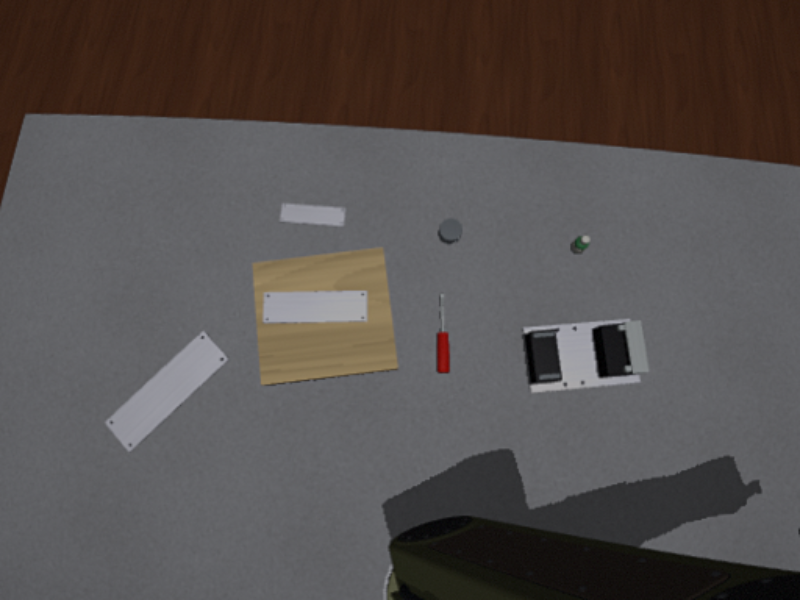

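View pics/side0.png

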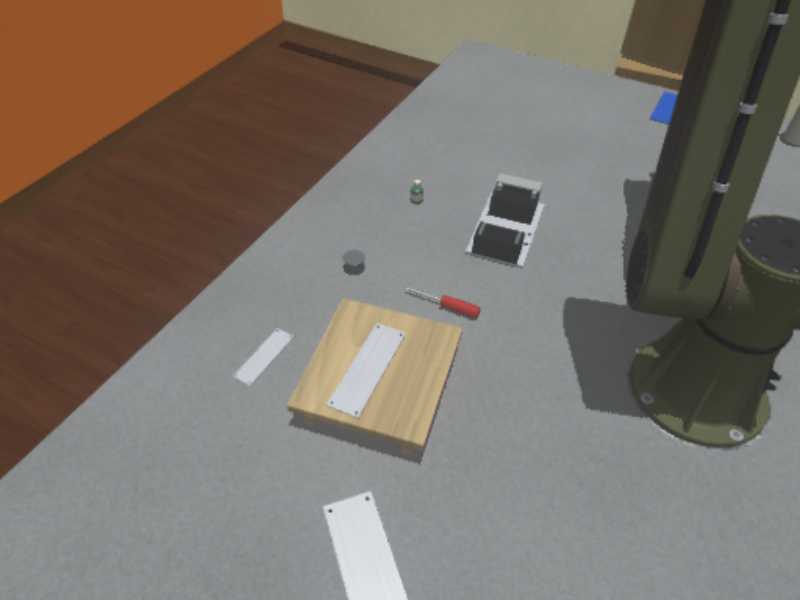

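The top view has three strips: a small one at (313,215) on the table, one at (315,307) on the stand, and a large one at (167,390) on the table. The one on the stand fits, since it is middle-sized and lies on the plywood. The cradle is at about (585,355) with its stop on the right, the spool at (450,231), the driver at (443,335) and the bottle at (581,244). I'll confirm with an enlarged crop and measure.

```bash
cat > h.py <<'E'
import cv2, numpy as np
from rig import *
def w(f,uv,z):
    "pixels -> world at height z"
    K=np.array([[f['fx'],0,f['cx']],[0,f['fy'],f['cy']],[0,0,1]]);T=np.array(f['T'])
    p=cv2.undistortPoints(np.array(uv,float).reshape(-1,1,2),K,np.array(f['D']))[:,0]
    d=np.c_[p[:,0],-p[:,1],-np.ones(len(p))]@T[:3,:3].T
    return T[:3,3]+d*((z-T[2,3])/d[:,2])[:,None]
def px(f,P):
    T=np.array(f['T']);q=(np.atleast_2d(P)-T[:3,3])@T[:3,:3]
    K=np.array([[f['fx'],0,f['cx']],[0,f['fy'],f['cy']],[0,0,1]])
    return cv2.projectPoints(q*[1,-1,-1],np.zeros(3),np.zeros(3),K,np.array(f['D']))[0][:,0]
def crop(f,x0,y0,x1,y1,s): return cv2.resize(f['img'][y0:y1,x0:x1,::-1],None,fx=s,fy=s,interpolation=cv2.INTER_CUBIC)
def panel(f,x0,y0,x1,y1,z=.063):
    im=f['img'][y0:y1,x0:x1].astype(int)
    m=((im.min(2)>130)&(im.max(2)-im.min(2)<35)).astype(np.uint8)
    n,l,s,c=cv2.connectedComponentsWithStats(m); k=1+s[1:,4].argmax()
    cn=max(cv2.findContours((l==k).astype(np.uint8),0,2)[0],key=cv2.contourArea)[:,0]
    P=w(f,cn+[x0,y0],z)[:,:2]
    r=cv2.minAreaRect((P*1000).astype(np.float32)); return r,cv2.boxPoints(r)
E
python3 - <<'E'
from h import *
f=grab_frame('top')
a=crop(f,155,150,265,250,7); b=crop(f,325,195,425,255,8)
cv2.imwrite('pics/c1.png',cv2.resize(a,(660,600))); cv2.imwrite('pics/c2.png',b)
r,bx=panel(f,160,170,250,240); print(r,bx)
k=1/1.5625
for nm,z,pts in [('stand',.06,[(253,263),(383,248),(398,368),(262,384)]),]:
    print(nm,w(f,np.array(pts)*k,z))
E
```

```text
((523.3987426757812, 292.90643310546875), (59.92424774169922, 198.9017333984375), 5.201982498168945) [[484.54312 389.2311 ]
 [502.57693 191.14859]
 [562.2544  196.58176]
 [544.2206  394.66428]]
stand [[0.60097995 0.42315649 0.06      ]
 [0.65009013 0.1698399  0.06      ]
 [0.41670094 0.12335157 0.06      ]
 [0.367142   0.37602399 0.06      ]]
```

View pics/c1.png

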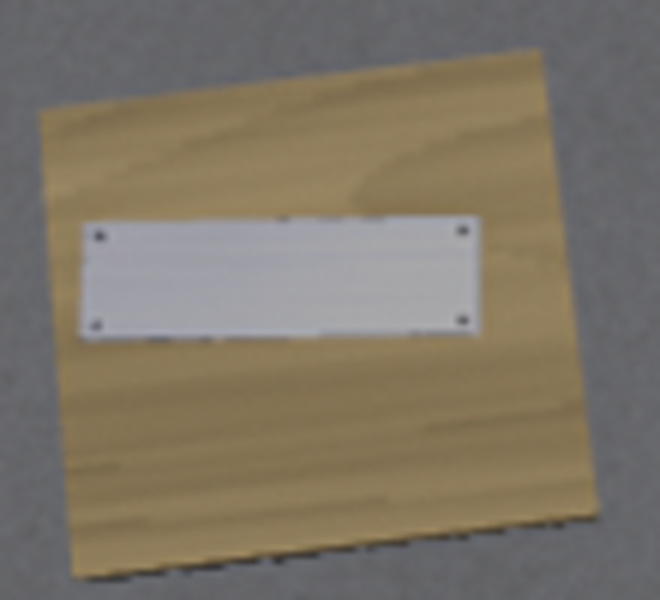

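View pics/c2.png

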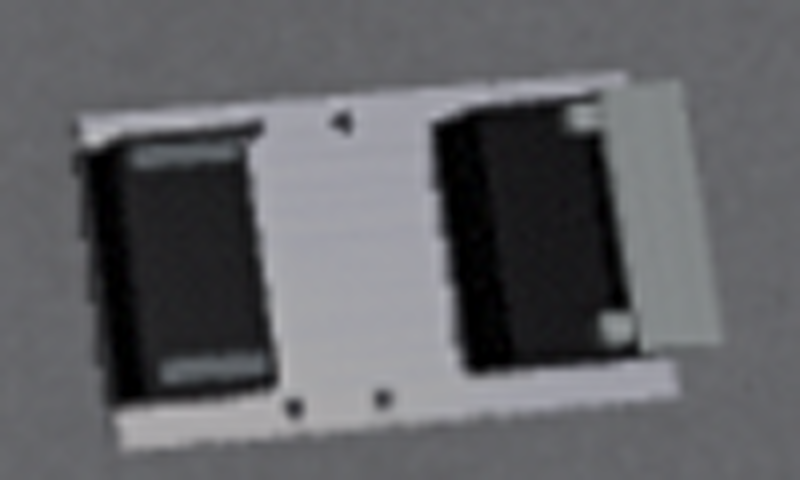

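The crop confirms the middle panel, drawn with four holes and lying on the stand. The cradle crop shows the open-end block on the left with its ribs, the stop-end block, and the lip and stop plate on the right at about x 600–720. I'll fit the cradle pose from these.

```bash
python3 - <<'E'
from h import *
from scipy.optimize import least_squares as L
f=grab_frame('top')
def W(p,z): return w(f,np.array(p)/8+[325,195]-.44,z)[:,:2]*1000
yl=[(100,.058,[(124,150),(157,398)]),(50,.058,[(248,150),(275,383)]),(-40,.058,[(483,112),(514,367)]),(-82,.074,[(603,95),(638,350)])]
# centreline points: mid of symmetric pairs
cl=[(W([(188,153),(212,366)],.062).mean(0)),(W([(485,105),(515,370)],.058).mean(0)),(W([(685,80),(722,345)],.074).mean(0)),W([(603,88),(640,350)],.074).mean(0)]
def res(q):
    x,y,t=q;c,s=np.cos(t),np.sin(t);o=np.array([x,y]);ex=np.array([c,s]);ey=np.array([-s,c])
    r=[]
    for Y,z,p in yl: r+=list((W(p,z)-o)@ey-Y)
    r+=[(p-o)@ex for p in cl]
    return np.array(r)
s=L(res,[500,-250,.2]);print(s.x,np.degrees(s.x[2]),s.fun.round(1))
for Y,z,p in yl: print(Y,W(p,z))
o=get_obs();from scipy.spatial.transform import Rotation as R
print(R.from_rotvec(o['eef_rot']).as_matrix().round(3),o['ft_force'],o['clock'])
E
```

```text
[ 4.73620188e+02 -2.30660538e+02  1.44993362e-01] 8.307507707663142 [-1.7 -2.8  1.2  2.4 -1.3  0.9 -0.1  1.4 -0.8 -0.8  0.8  0.8]
100 [[ 501.49577899 -127.20124036]
 [ 409.69079861 -141.7752135 ]]
50 [[ 504.85441939 -174.32710425]
 [ 418.14771107 -185.84570622]]
-40 [[ 525.86170217 -264.8164481 ]
 [ 429.96539588 -276.52756317]]
-82 [[ 532.35332738 -305.06712935]
 [ 437.42784231 -317.3885968 ]]
[[ 0.947  0.321 -0.   ]
 [ 0.321 -0.947  0.001]
 [ 0.    -0.001 -1.   ]] [ 0.04681609 -0.68455095 -0.07709446] 0.2
```

The panel centre is at (523,293) mm and its axis is 5° off world y. The stand edge middle is at (533,147) at 11°, and cradle home is at (474,-231) at 8.3°. I'll start moving towards the panel with the fingers shut.

```bash
python3 -m pendant '[[0,220,-170,20,-0.6],[0,440,-344,40,-1.33],[0,440,-344,40,-1.33],[0,440,-344,40,-1.33],[0,440,-344,40,-1.33],[0,440,-344,40,-1.33],[0,440,-344,40,-1.33],[0,440,-344,40,-1.33],[0,440,-344,40,-1.33],[0,440,-344,40,-1.33],[0,440,-344,40,-1.33],[0,440,-344,40,-1.33]]' 80
cat > n.py <<'E'
import sys,numpy as np
from rig import *
from scipy.spatial.transform import Rotation as R
o=get_obs();M=R.from_rotvec(o['eef_rot']).as_matrix();p=np.array(o['ee_pos'])*1000
print('clock',o['clock'],'pos',p.round(1),'yaw_y',np.degrees(np.arctan2(M[1,1],M[0,1])).round(2),'F',np.round(o['ft_force'],1),'open',o['opening'],'j',np.round(o['joint_positions'],2))
for a in sys.argv[1:]:
    t=np.array([float(v) for v in a.split(',')]);print(a,'->',((t-p)@M).round(1))
E
python3 n.py 523.4,293,110
```

```text
clock: 1.4
ee_pos: [0.5009, -0.0972, 0.2079]
eef_rot: [-2.117, -2.32, -0.002]
ft_force: [-0.1, -0.9, 0.4]
opening: 0.0001
gripper_force: 0.0
clock 1.4 pos [500.9 -97.2 207.9] yaw_y 5.24 F [-0.1 -0.9  0.4] open 0.00012533728715759482 j [-0.19  0.17 -0.33  1.07  0.    1.29]
523.4,293,110 -> [386.4  58.   98.5]
```

```bash
python3 -m pendant '[[0,378,58,60,0],[0,378,58,60,0],[0,378,58,60,0],[0,378,58,60,0],[0,378,58,60,0],[0,378,58,60,0],[0,378,58,60,0],[0,378,58,100,0],[0,378,58,110,0],[0,378,58,117,0],[0,378,58,122,0],[0,378,58,125,0]]'; python3 n.py
```

```text
clock: 2.6
ee_pos: [0.5247, 0.2794, 0.0837]
eef_rot: [2.125, 2.313, 0.001]
ft_force: [0.1, -0.1, -0.4]
opening: 0.0002
gripper_force: 0.0
clock 2.6 pos [524.7 279.4  83.7] yaw_y 4.85 F [ 0.1 -0.1 -0.4] open 0.0001649895173851064 j [ 0.49  0.42 -0.29  0.86 -0.    1.98]
```

```bash
python3 -m pendant '[[0,0,0,1,0],[0,0,0,2,0],[0,0,0,3,0],[0,0,0,4,0],[0,0,0,4,0]]'; python3 n.py
```

```text
clock: 3.1
ee_pos: [0.5247, 0.2804, 0.0801]
eef_rot: [2.124, 2.314, 0.002]
ft_force: [-1.0, -0.5, 4.7]
opening: 0.0003
gripper_force: 2.3
clock 3.1 pos [524.7 280.4  80.1] yaw_y 4.91 F [-1.  -0.5  4.7] open 0.0003300746708964218 j [ 0.49  0.42 -0.3   0.85 -0.    1.98]
```

```bash
python3 -m pendant '[[0,0,0,0.6,0],[0,0,0,0.6,0]]'; python3 n.py
```

```text
clock: 3.3
ee_pos: [0.5248, 0.2804, 0.0801]
eef_rot: [2.123, 2.314, 0.002]
ft_force: [-1.6, -1.7, 10.3]
opening: 0.0001
gripper_force: 4.8
clock 3.3 pos [524.8 280.4  80.1] yaw_y 4.92 F [-1.6 -1.7 10.3] open 8.091836936995572e-05 j [ 0.49  0.42 -0.3   0.85 -0.    1.98]
```

```bash
python3 -m pendant '[[0,-3,0,0,0],[0,-8,0,0,0],[0,-14,0,0,0],[0,-20,0,0,0],[0,-25,0,0,0],[0,-28,0,0,0],[0,-30,0,0,0],[0,-30,0,0,0]]'; python3 - <<'E'
from h import *
f=grab_frame('top'); cv2.imwrite('pics/s1.png',crop(f,155,150,285,250,5)); 
E
python3 n.py
```

```text
clock: 4.1
ee_pos: [0.528, 0.2512, 0.0801]
eef_rot: [2.124, 2.314, 0.005]
ft_force: [0.4, 0.1, 6.3]
opening: 0.0002
gripper_force: 3.3
clock 4.15 pos [528.  251.3  80.1] yaw_y 4.93 F [0.2 0.7 6.5] open 9.066075561356015e-05 j [ 0.44  0.4  -0.33  0.84  0.    1.93]
```

View pics/s1.png

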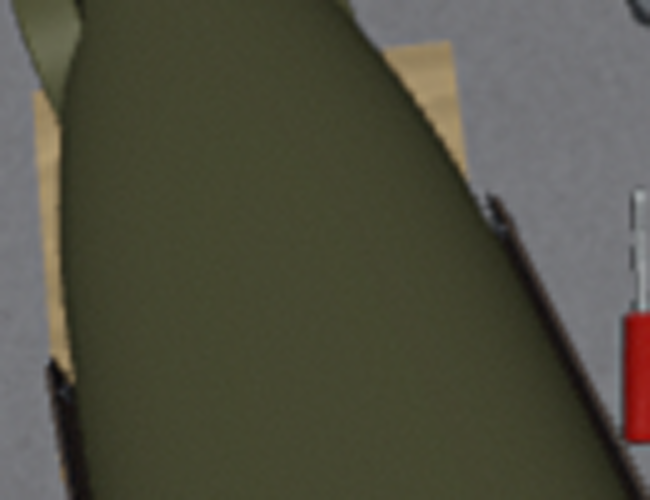

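The arm hides the panel from the top camera, so I'll use the side camera numerically.

```bash
python3 - <<'E'
from h import *
f=grab_frame('side'); cv2.imwrite('pics/s2.png',crop(f,170,160,330,290,5)); 
a=px(f,[[.523,.25,.063]])[0];print(a)
E
```

```text
[242.98777756 223.71072505]
```

View pics/s2.png

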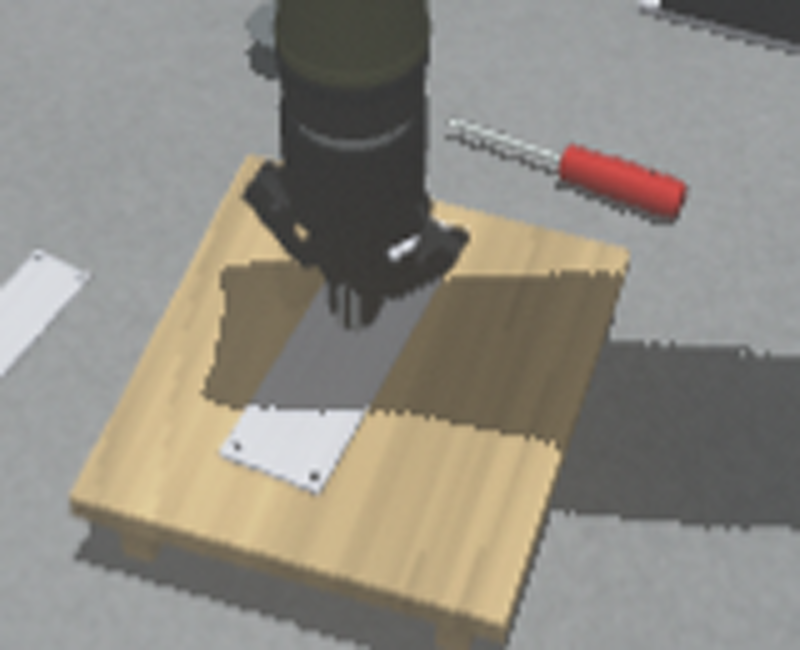

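The side crop shows the panel's rear corners at crop pixels (220,453) and (320,493). The fingertips are pressing around (355,315).

```bash
python3 - <<'E'
from h import *
f=grab_frame('side');p=w(f,np.array([(220,453),(320,493)])/5+[170,160]-.4,.063)*1000;m=p.mean(0)
d=p[0]-p[1];a=np.arctan2(d[1],d[0]);e=m+200*np.array([np.sin(a),-np.cos(a),0])
n=np.array([.1916,-.981]);print(p,np.degrees(a),e,'overhang',(e[:2]-[533.4,146.6])@n)
print(w(f,np.array([(250,155),(628,252),(505,630),(72,497)])/5+[170,160]-.4,.06)*1000)
E
python3 n.py
```

```text
[[546.1191598  366.75147665  63.        ]
 [486.47746671 361.90740436  63.        ]] 4.643345989528364 [532.48891219 164.98585645  63.        ] overhang -18.211089598363788
[[650.43278796 172.88057799  60.        ]
 [417.18501872 128.07688451  60.        ]
 [364.74927286 383.67799283  60.        ]
 [599.98034884 427.01169748  60.        ]]
clock 4.25 pos [528.  251.3  80.1] yaw_y 4.93 F [-1.   0.2  7.1] open 1.202667188891528e-06 j [ 0.44  0.4  -0.33  0.84  0.    1.93]
```

```bash
python3 -m pendant '[[0,0,0,0.4,0],[0,-5,0,0.4,0],[0,-12,0,0.4,0],[0,-20,0,0.4,0],[0,-28,0,0.4,0],[0,-36,0,0.4,0],[0,-44,0,0.4,0],[0,-52,0,0.4,0],[0,-59,0,0.4,0],[0,-64,0,0.4,0],[0,-66,0,0.4,0],[0,-66,0,0.4,0]]'; python3 n.py
python3 -m pendant '[[0,0,0,-5,0],[0,0,0,-45,0],[0,-40,0,-85,0],[0,-90,0,-100,0],[0,-140,0,-110,0],[0,-190,0,-110,0],[85,-240,0,-110,0],[85,-290,0,-110,0],[85,-290,0,-110,0]]'; python3 n.py;python3 - <<'E'
from h import *
for n,z in(('top',.063),('side',.063)):
  f=grab_frame(n);c=px(f,[[.53,.2,.063]])[0].astype(int)
  r,b=panel(f,c[0]-60,c[1]-50,c[0]+60,c[1]+60);print(n,r,b)
  cv2.imwrite(f'pics/s3{n}.png',crop(f,c[0]-60,c[1]-50,c[0]+60,c[1]+60,5))
E
```

```text
clock: 5.45
ee_pos: [0.5341, 0.1855, 0.08]
eef_rot: [2.123, 2.314, 0.006]
ft_force: [0.6, 1.9, 10.0]
opening: 0.0
gripper_force: 4.4
clock 5.45 pos [534.1 185.5  80. ] yaw_y 4.92 F [ 0.6  1.9 10. ] open 4.959012669619021e-05 j [ 0.33  0.37 -0.38  0.82  0.    1.82]
clock: 6.35
ee_pos: [0.5573, -0.1089, 0.1884]
eef_rot: [2.129, 2.308, -0.002]
ft_force: [-0.1, 1.2, -0.5]
opening: 0.0431
gripper_force: 0.0
clock 6.35 pos [ 557.3 -108.9  188.4] yaw_y 4.62 F [-0.1  1.2 -0.5] open 0.04306785197963019 j [-0.19  0.28 -0.23  1.06 -0.    1.3 ]
top ((532.979736328125, 196.11155700683594), (61.4345703125, 202.23582458496094), 4.251622676849365) [[494.8504   294.67392 ]
 [509.84357   92.99463 ]
 [571.1091    97.549194]
 [556.1159   299.2285  ]]
side ((544.9784545898438, 196.5052490234375), (369.0414733886719, 411.98492431640625), 29.93099594116211) [[282.2865   282.95602 ]
 [487.84912  -74.08123 ]
 [807.6704   110.054474]
 [602.1078   467.09174 ]]
```

The overhang is about 51 mm, with the panel centre at (533,196) and yaw 4.25°. Next I grip about 20 mm from the end, at (539,116).

```bash
python3 n.py 539,116,120; python3 -m pendant '[[85,224,0,68,0],[85,224,36,68,0.006],[85,224,36,68,0.006],[85,224,36,68,0.006],[85,224,36,68,0.006],[85,224,36,68,0.006],[85,224,36,68,0.006]]';python3 n.py 539,116,56
```

```text
clock 6.45 pos [ 557.1 -105.7  188.1] yaw_y 4.74 F [-0.3  0.9  0. ] open 0.058202260077066525 j [-0.19  0.28 -0.23  1.06  0.    1.3 ]
539,116,120 -> [222.5   0.3  68.2]
clock: 7.15
ee_pos: [0.5728, 0.1242, 0.1199]
eef_rot: [-2.126, -2.312, 0.002]
ft_force: [-0.7, -0.2, 0.0]
opening: 0.0853
gripper_force: 0.0
clock 7.15 pos [572.8 124.2 119.9] yaw_y 4.81 F [-0.7 -0.2  0. ] open 0.0852820604195819 j [ 0.21  0.37 -0.27  0.93 -0.    1.7 ]
539,116,56 -> [ -5.3 -34.2  63.9]
```

```bash
python3 -m pendant '[[85,-5,-34,0,0.01],[85,-5,-34,0,0.01],[85,-5,-34,25,0.01],[85,-5,-34,45,0.01],[85,-5,-34,58,0.01],[85,-5,-34,64,0.01],[85,-5,-34,64,0.01]]';python3 n.py 539,116,56; python3 - <<'E'
from h import *
f=grab_frame('side');c=px(f,[[.54,.11,.06]])[0].astype(int);cv2.imwrite('pics/s4.png',crop(f,c[0]-60,c[1]-50,c[0]+60,c[1]+50,6))
E
```

```text
clock: 7.85
ee_pos: [0.5402, 0.114, 0.0559]
eef_rot: [-2.143, -2.297, 0.001]
ft_force: [0.7, -0.2, 1.0]
opening: 0.0849
gripper_force: 0.0
clock 7.85 pos [540.2 114.   55.9] yaw_y 3.98 F [ 0.7 -0.2  1. ] open 0.08490702223980251 j [ 0.21  0.38 -0.43  0.77 -0.    1.71]
539,116,56 -> [ 2.1 -1.  -0.1]
```

View pics/s4.png

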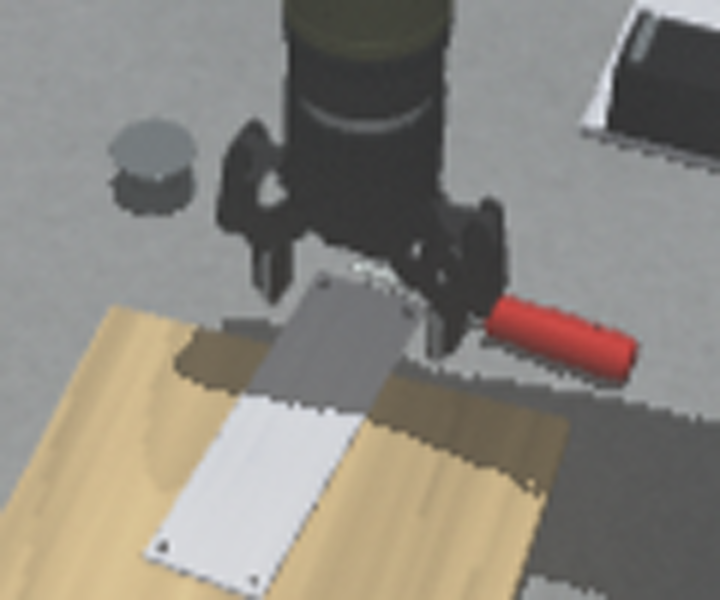

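The fingers straddle the overhanging end, with the tips at (270,295) and (437,350) on either side of it. Now I close them.

```bash
python3 -m pendant '[[50,1,0,0,0],[50,1,0,0,0],[50,1,0,0,0],[50,1,0,0,0],[50,1,0,0,0],[50,1,0,0,0],[50,1,0,0,0]]' 100 && python3 -m pendant '[[50,0,0,-2,0],[50,0,0,-5,0],[50,0,0,-10,0],[50,0,0,-20,0],[50,0,0,-35,0],[50,0,0,-55,0],[50,0,0,-80,0],[50,0,0,-100,0],[50,0,0,-110,0],[50,0,0,-110,0],[50,0,0,-110,0]]'; python3 n.py; python3 - <<'E'
from h import *
f=grab_frame('side');c=px(f,[[.53,.16,.17]])[0].astype(int);cv2.imwrite('pics/s5.png',crop(f,c[0]-60,c[1]-50,c[0]+60,c[1]+50,6))
E
```

```text
clock: 8.6
ee_pos: [0.5413, 0.1156, 0.0574]
eef_rot: [2.142, 2.297, 0.003]
ft_force: [-0.5, -0.9, 5.6]
opening: 0.0564
gripper_force: 104.4
clock: 9.7
ee_pos: [0.5401, 0.1153, 0.1658]
eef_rot: [-2.142, -2.298, 0.001]
ft_force: [-0.0, -0.7, -1.7]
opening: 0.056
gripper_force: 105.8
clock 9.7 pos [540.1 115.3 165.8] yaw_y 4.01 F [-0.  -0.7 -1.7] open 0.05602748314933074 j [ 0.21  0.27 -0.3   1.   -0.    1.71]
```

View pics/s5.png

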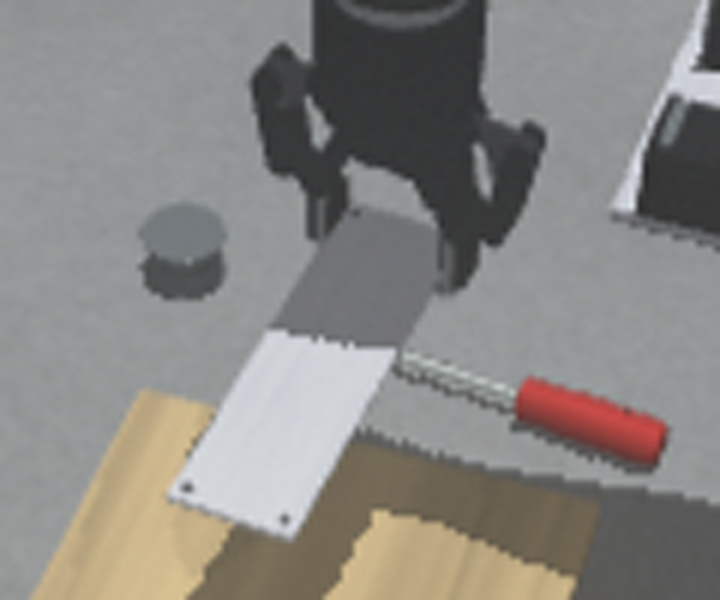

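The panel is held, with its far end at crop pixels (170,497)–(292,540). I'll check for droop and work out the placing shift.

```bash
python3 - <<'E'
from h import *
f=grab_frame('side');c=px(f,[[.53,.16,.17]])[0].astype(int)
for z in(.15,.16,.17,.18):
  p=w(f,np.array([(170,497),(292,540)])/6+[c[0]-60,c[1]-50]-.42,z)*1000;d=p[0]-p[1];print(z,p.mean(0),np.linalg.norm(d),np.degrees(np.arctan2(d[1],d[0])))
h=np.array([473.6,-230.7]);t=.145;ey=np.array([-np.sin(t),np.cos(t)])
print('grip target',h+ey*120)
E
```

```text
0.15 [528.31459805 286.59108995 150.        ] 59.26079662324471 5.413402499594578
0.16 [523.82848696 293.59563129 160.        ] 58.554055255960115 5.4134024995946515
0.17 [519.34237588 300.60017262 170.        ] 57.847313888675444 5.4134024995944525
0.18 [514.85626479 307.60471395 180.        ] 57.14057252139095 5.413402499594403
grip target [ 456.26090843 -111.9592913 ]
```

The far end droops slightly, by less than about 8 mm. Next I turn half way round (counter-clockwise) while moving toward the cradle.

```bash
python3 -m pendant '[[50,-5,-2,-5,-0.06],[50,-15,-5,-10,-0.2],[50,-27,-9,-10,-0.34],[50,-40,-13,-10,-0.48],[50,-53,-17,-10,-0.62],[50,-66,-20,-10,-0.76],[50,-79,-23,-10,-0.9],[50,-92,-26,-10,-1.04],[50,-100,-27,-10,-1.18],[50,-103,-27,-10,-1.32],[50,-103,-27,-10,-1.46],[50,-103,-27,-10,-1.6]]'; python3 n.py 456,-112,166
```

```text
clock: 11.0
ee_pos: [0.52, 0.0106, 0.1751]
eef_rot: [0.164, -3.135, -0.0]
ft_force: [0.1, -0.5, -0.6]
opening: 0.0563
gripper_force: 105.8
clock 11.0 pos [520.   10.6 175.1] yaw_y 95.99 F [ 0.1 -0.5 -0.6] open 0.05631285173654442 j [ 0.02  0.21 -0.36  1.01  0.   -0.08]
456,-112,166 -> [  76.4 -115.2    9.2]
```

```bash
python3 -m pendant '[[50,3,-5,0,-0.14],[50,10,-15,0,-0.28],[50,18,-28,0,-0.42],[50,27,-41,0,-0.56],[50,36,-54,0,-0.7],[50,45,-67,0,-0.84],[50,54,-80,0,-0.98],[50,62,-93,0,-1.12],[50,70,-104,0,-1.26],[50,74,-112,0,-1.4],[50,76,-115,0,-1.52],[50,76,-115,0,-1.61]]'; python3 -m pendant '[[50,0,0,0,0],[50,0,0,0,0]]'; python3 n.py 456,-112,166; python3 - <<'E'
from h import *
ims=[]
for n in('top','side'):
  f=grab_frame(n);c=px(f,[[.465,-.19,.12]])[0].astype(int);ims.append(crop(f,c[0]-40,c[1]-45,c[0]+40,c[1]+45,5));print(c)
cv2.imwrite('pics/s6.png',np.hstack(ims))
E
```

```text
clock: 12.2
ee_pos: [0.4554, -0.1115, 0.1752]
eef_rot: [2.373, -2.058, -0.003]
ft_force: [-0.1, -0.2, -1.0]
opening: 0.0563
gripper_force: 105.7
clock: 12.4
ee_pos: [0.456, -0.111, 0.1756]
eef_rot: [2.367, -2.065, -0.002]
ft_force: [0.6, 0.3, -1.3]
opening: 0.0563
gripper_force: 105.8
clock 12.4 pos [ 456.  -111.   175.6] yaw_y -172.19 F [ 0.6  0.3 -1.3] open 0.056332338731224174 j [-0.24  0.12 -0.47  0.99  0.   -1.95]
456,-112,166 -> [1.  0.1 9.6]
[367 224]
[325 128]
```

View pics/s6.png

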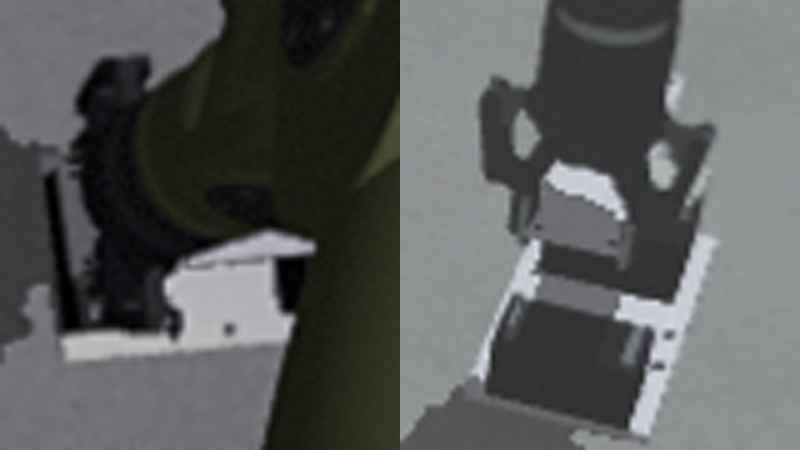

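The panel points along the cradle with the held end toward the open end. In the side half, the ribs are at about (515,325) and (636,345). I'll cross-check the lateral position numerically before lowering.

```bash
python3 - <<'E'
from h import *
f=grab_frame('side')
h=np.array([473.6,-230.7]);t=.145;B=np.array([[np.cos(t),-np.sin(t)],[np.sin(t),np.cos(t)]])
k=1/1.5625
def F(p,z,s=5,o=(285,83)): return ((w(f,np.array(p)/s+o-.4,z)[:,:2]*1000-h)@B).round(1)
print('ribs',F([(118,300),(105,345),(240,322),(225,365)],.062))
print('open block top corners',F([(113,295),(88,365),(252,330),(232,395)],.058))
print('panel bottom/held end',F([(130,230),(222,250)],.177))
E
```

```text
ribs [[ 42.6  61.3]
 [ 38.1 108.5]
 [-40.1  53. ]
 [-41.1  98.5]]
open block top corners [[ 48.1  52.8]
 [ 43.9 127.3]
 [-49.   53.3]
 [-51.8 120.6]]
panel bottom/held end [[ 28.8 128.8]
 [-28.7 126.9]]
```

```bash
python3 -m pendant '[[50,0,0,30,0],[50,0,0,60,0],[50,0,0,85,0],[50,0,0,100,0],[50,0,0,104,0],[50,0,0,104,0]]'; python3 n.py
```

```text
clock: 13.15
ee_pos: [0.4562, -0.1111, 0.072]
eef_rot: [2.369, -2.063, -0.002]
ft_force: [0.6, 0.8, -0.7]
opening: 0.0563
gripper_force: 105.9
clock 13.15 pos [ 456.2 -111.1   72. ] yaw_y -172.09 F [ 0.6  0.8 -0.7] open 0.05632453320661169 j [-0.24  0.22 -0.6   0.74  0.   -1.95]
```

```bash
python3 -m pendant '[[50,0,0,4,0],[50,0,0,7,0],[50,0,0,9,0],[50,0,0,10,0],[50,0,0,10,0]]'; python3 -m pendant '[[50,0,0,1,0],[50,0,0,2,0],[50,0,0,2,0]]';python3 -m pendant '[[50,0,0,1,0],[50,0,0,2,0],[50,0,0,2,0]]'
```

```text
clock: 13.65
ee_pos: [0.4565, -0.1112, 0.0623]
eef_rot: [-2.37, 2.062, -0.0]
ft_force: [-0.8, 0.2, -0.5]
opening: 0.0564
gripper_force: 105.9
clock: 13.95
ee_pos: [0.4564, -0.1112, 0.0602]
eef_rot: [2.37, -2.062, -0.0]
ft_force: [0.1, -0.6, -1.1]
opening: 0.0564
gripper_force: 105.9
clock: 14.25
ee_pos: [0.4564, -0.1112, 0.0582]
eef_rot: [2.37, -2.062, -0.0]
ft_force: [-1.0, -0.6, -0.6]
opening: 0.0561
gripper_force: 105.9
```

```bash
python3 -m pendant '[[50,0,0,1,0],[50,0,0,1.5,0],[50,0,0,1.5,0]]'; python3 -m pendant '[[50,0,0,0.5,0],[50,0,0,1,0],[50,0,0,1,0]]';python3 -m pendant '[[50,0,0,0.5,0],[50,0,0,1,0],[50,0,0,1,0]]'
```

```text
clock: 14.55
ee_pos: [0.4565, -0.1112, 0.0567]
eef_rot: [2.37, -2.062, 0.0]
ft_force: [-0.4, -0.1, -0.6]
opening: 0.056
gripper_force: 105.9
clock: 14.85
ee_pos: [0.4566, -0.1112, 0.0562]
eef_rot: [-2.37, 2.062, -0.0]
ft_force: [-1.9, -0.3, 4.9]
opening: 0.0562
gripper_force: 106.3
clock: 15.15
ee_pos: [0.4566, -0.1112, 0.0557]
eef_rot: [-2.369, 2.062, -0.001]
ft_force: [-3.8, 1.7, 12.1]
opening: 0.0562
gripper_force: 106.7
```

It touches at about 56 mm, as expected for lying on the blocks rather than on a rib. I'll relax the press and open.

```bash
python3 -m pendant '[[50,0,0,-0.8,0],[62,0,0,-0.8,0],[70,0,0,-0.8,0],[85,0,0,-0.8,0],[85,0,0,-0.8,0],[85,0,0,-0.8,0],[85,0,0,-0.8,0]]' 20; python3 -m pendant '[[85,0,0,-10,0],[85,0,0,-30,0],[85,0,0,-60,0],[85,0,0,-90,0],[85,0,0,-90,0]]'; python3 n.py; python3 - <<'E'
from h import *
f=grab_frame('side');h=np.array([473.6,-230.7]);t=.145;B=np.array([[np.cos(t),-np.sin(t)],[np.sin(t),np.cos(t)]])
a=px(f,[[.456,-.12,.06],[.47,-.19,.06]]).astype(int);print(a);c=a[0]
im=crop(f,c[0]-45,c[1]-50,c[0]+45,c[1]+30,8);cv2.imwrite('pics/s7.png',im)
try:
 r,b=panel(f,c[0]-22,c[1]-25,c[0]+22,c[1]+14,.061);print(((b-h)@B).round(1))
except Exception as e:print(e)
E
```

```text
clock: 15.85
ee_pos: [0.4564, -0.1112, 0.0555]
eef_rot: [2.37, -2.062, -0.0]
ft_force: [-0.1, -0.1, 0.4]
opening: 0.0852
gripper_force: 0.0
clock: 16.35
ee_pos: [0.4594, -0.112, 0.1501]
eef_rot: [-2.367, 2.06, -0.01]
ft_force: [-0.1, -0.5, 0.8]
opening: 0.0852
gripper_force: 0.0
clock 16.35 pos [ 459.4 -112.   150.1] yaw_y -172.07 F [-0.1 -0.5  0.8] open 0.08518880289272149 j [-0.24  0.14 -0.51  0.92  0.   -1.95]
[[316 155]
 [321 142]]
[[-85.4 145.1]
 [-28.3 -39.3]
 [110.8   3.7]
 [ 53.8 188.2]]
```

```bash
python3 -m pendant '[[85,0,0,-30,0],[85,326,197,-60,0],[85,326,197,-60,0],[85,326,197,-60,0],[85,326,197,-60,0],[85,326,197,-60,0],[85,326,197,-60,0],[85,326,197,-60,0],[85,326,197,-60,0],[85,326,197,-60,0]]'; cat > prof.py <<'E'
from h import *
h=np.array([473.6,-230.7]);t=.145;B=np.array([[np.cos(t),-np.sin(t)],[np.sin(t),np.cos(t)]])
def prof(f,pts,z=.061):
    P=np.c_[(np.array(pts,float)@B.T+h)/1000,np.full(len(pts),z)]
    u=px(f,P).astype(np.float32);return cv2.remap(cv2.cvtColor(f['img'],7),u[:,None,0],u[:,None,1],1)[:,0].astype(int)
def edges(f,mk,rng,th):
    v=prof(f,[mk(s) for s in rng]);b=v>th;i=np.flatnonzero(np.diff(b.astype(int)));return [float(rng[k]) for k in i],v[::8]
for n in('top','side'):
    f=grab_frame(n);cv2.imwrite(f'pics/p_{n}.png',crop(f,300 if n=='top' else 270,90 if n=='side' else 180,430 if n=='top' else 370,260 if n=='top' else 190,6))
    X=np.arange(-60,61,1.);print(n)
    for y in(60,75,90,115,-50): print(' y',y,*edges(f,lambda s:(s,y),X,110))
    Y=np.arange(80,170,1.)
    for x in(-20,0,20): print(' x',x,*edges(f,lambda s:(x,s),Y,140))
    Y=np.arange(-110,-30,1.)
    for x in(-20,0,20): print(' x',x,*edges(f,lambda s:(x,s),Y,140))
E
python3 prof.py
```

```text
clock: 17.4
ee_pos: [0.3044, -0.4646, 0.2049]
eef_rot: [2.364, -2.068, -0.0]
ft_force: [-0.0, 0.5, 0.1]
opening: 0.0849
gripper_force: 0.0
top
 y 60 [-52.0, -27.0, 33.0, 48.0, 57.0] [169 115  81  50  72 168 167 166 167 166 166 167  93  57 161  98]
 y 75 [-54.0, -27.0, 34.0, 48.0, 58.0] [171  73  74  56  78 169 168 167 167 166 167 168  77  46 168 101]
 y 90 [-54.0, -28.0, 33.0, 48.0, 57.0] [170  81  87  53  98 169 168 168 168 167 168 169  83  60 169  97]
 y 115 [-56.0, -29.0, 32.0, 46.0, 56.0] [111  60  38  39 126 169 167 167 168 168 168 169  37  83 111  97]
 y -50 [-52.0, -24.0, 36.0, 49.0, 59.0] [162 122  24  25  24 160 161 159 159 158 158 160 139  16 147 105]
 x -20 [124.0, 128.0, 133.0] [169 169 168 169 169 169 139  97  50  98 102 102]
 x 0 [134.0] [168 168 168 168 168 168 170 109  51  89 101 101]
 x 20 [135.0] [167 168 168 168 168 169 167 122  49  79 103 102]
 x -20 [-64.0] [133 135 135  77  20  32 149 154 161 158]
 x 0 [-64.0] [132 135 135  79  18  22 155 159 159 160]
 x 20 [-63.0] [132 135 134  80  16  21 147 158 158 159]
side
 y 60 [-51.0, -44.0, -39.0, -28.0, 41.0, 47.0] [113
[... 214 characters left out ...]
 -40.0, -29.0, 34.0, 37.0, 39.0, 47.0] [110  72 104  83 132 202 204 203 203 201 203 202  98  78 163 142]
 y 115 [-56.0, -29.0, 33.0, 46.0] [198  59  59  60 138 203 202 203 203 203 203 201  60  69 181 146]
 y -50 [-54.0, -25.0, 37.0, 49.0] [199  65  64  63  64 200 203 202 203 202 202 187 148  65 166 147]
 x -20 [127.0, 129.0, 136.0] [202 201 202 202 204 203 127 144  61  59 100  92]
 x 0 [137.0] [204 204 204 204 204 203 203 156  67  60  97  95]
 x 20 [137.0] [204 203 203 203 202 203 202 158  66  59  96  94]
 x -20 [-98.0, -64.0] [178 163 102  61  61  70 161 181 191 193]
 x 0 [-100.0, -64.0] [177 166  99  62  60  74 159 203 202 202]
 x 20 [-99.0, -63.0] [177 171  93  61  60  66 143 202 203 203]
```

The panel lies flat on both blocks, spanning y from -64 to +136 in the cradle frame with the held end out. It sits about 4–6 mm to +x and is turned 1.5°, so I'll correct that once I've regripped. First I need the pocket's centre.

```bash
python3 - <<'E'
from prof import *
f=grab_frame('top')
for z in(.06,.069):
  p=w(f,np.array([(583,117),(617,327),(603,90),(639,352)])/8+[325,195]-.44,z)[:,:2]*1000
  print(z,((p-h)@B).round(1))
for n in('top','side'):
  f=grab_frame(n)
  for y in(-75,-78): print(n,y,prof(f,[(x,y) for x in range(-60,61,2)],.069))
print('grip',np.array([4,24])@B.T+h,'place',np.array([-1.5,24])@B.T+h, 'mm')
E
python3 n.py
```

```text
top
 y 60 [-52.0, -27.0, 33.0, 48.0, 57.0] [169 115  81  51  72 168 168 165 166 166 167 168  93  58 162  99]
 y 75 [-54.0, -27.0, 34.0, 48.0, 58.0] [171  74  74  56  79 169 168 168 167 167 167 168  78  45 169 102]
 y 90 [-54.0, -28.0, 32.0, 48.0, 57.0] [170  80  88  53  98 169 168 168 168 167 168 169  84  59 170  97]
 y 115 [-56.0, -29.0, 32.0, 46.0, 56.0] [111  59  38  39 126 169 168 168 168 168 168 169  39  84 112  97]
 y -50 [-52.0, -24.0, 36.0, 49.0, 59.0] [161 122  23  26  25 160 161 159 159 159 159 161 139  15 148 104]
 x -20 [124.0, 128.0, 133.0] [169 169 169 169 169 169 138  97  50  99 101 103]
 x 0 [134.0] [168 167 168 168 168 169 170 110  52  89 101 100]
 x 20 [135.0] [167 168 167 168 168 169 166 122  50  80 102 102]
 x -20 [-64.0] [133 135 134  76  20  31 150 155 160 158]
 x 0 [-64.0] [133 136 135  80  19  25 156 159 159 159]
 x 20 [-63.0] [132 135 133  80  16  22 147 159 158 159]
side
 y 60 [-51.0, -44.0, -39.0, -28.0, 41.0, 47.0] [114 143 107  82 108 203 203 202 203 203 204 202 121  92 180 146]
 y 75 [-53.0, -44.0, -39.0, -29.0, 34.0, 37.0, 41.0, 47.0] [205 108 105  88 1
[... 1449 characters left out ...]
112  81  74  95 121 150 154 154 128  97  72  61  60  59
  59  59  60  61  61  60  59  60  60  59  61  61  61  62  61  60  59  59
  61  61  62  61  61  61  61  61  63  66  78 100 127 156 165 167 141 116
 123 134 143 148 149 149 149]
side -78 [148 147 144 130 111  89  76 105 135 160 166 160 133  94  75  64  65  67
  68  68  68  66  64  61  61  66  69  70  69  66  64  65  66  66  68  69
  67  64  64  63  66  68  69  69  68  71  76 105 130 155 169 168 149 112
 116 136 143 148 148 148 149]
grip [ 474.09020531 -206.37388854] place [ 468.64792283 -207.1685969 ] mm
clock 17.75 pos [ 306.9 -460.1  205.4] yaw_y -171.97 F [-0.7  1.2  1. ] open 0.08474647189002688 j [-0.98  0.25 -0.23  1.09  0.   -2.69]
```

The pocket is centred at x ≈ 0 (cheeks at ±35), so the panel needs about −4 mm in x and −1.2°. Now the regrip in the gap, at frame (4,24).

```bash
python3 n.py 474.1,-206.4,150
```

```text
clock 17.75 pos [ 306.9 -460.1  205.4] yaw_y -171.97 F [-0.7  1.2  1. ] open 0.08474647189002688 j [-0.98  0.25 -0.23  1.09  0.   -2.69]
474.1,-206.4,150 -> [-227.8 -201.1   55.5]
```

```bash
python3 -m pendant '[[85,-228,-201,0,-0.03],[85,-228,-201,0,-0.03],[85,-228,-201,0,-0.03],[85,-228,-201,0,-0.03],[85,-228,-201,0,-0.03],[85,-228,-201,0,-0.03],[85,-228,-201,0,-0.03],[85,-228,-201,55,-0.03],[85,-228,-201,55,-0.03],[85,-228,-201,55,-0.03]]'; python3 n.py 474.1,-206.4,55
```

```text
clock: 18.75
ee_pos: [0.4723, -0.2071, 0.1497]
eef_rot: [2.4, -2.026, -0.006]
ft_force: [0.2, 0.3, 0.3]
opening: 0.0846
gripper_force: 0.0
clock 18.75 pos [ 472.3 -207.1  149.7] yaw_y -170.33 F [0.2 0.3 0.3] open 0.0845836485542537 j [-0.41  0.22 -0.4   0.95 -0.   -2.15]
474.1,-206.4,55 -> [-0.2 -2.2 94.7]
```

```bash
python3 -m pendant '[[85,0,0,0,0],[85,0,0,0,0],[85,0,0,30,0],[85,0,0,55,0],[85,0,0,55,0]]'; python3 n.py 474.1,-206.4,55.5
```

```text
clock: 19.25
ee_pos: [0.4723, -0.2074, 0.0941]
eef_rot: [2.399, -2.027, -0.005]
ft_force: [-1.0, 0.7, 0.8]
opening: 0.0846
gripper_force: 0.0
clock 19.25 pos [ 472.3 -207.4   94.1] yaw_y -170.39 F [-1.   0.7  0.8] open 0.08458860825726337 j [-0.41  0.28 -0.47  0.83 -0.   -2.15]
474.1,-206.4,55.5 -> [-0.6 -2.1 38.6]
```

```bash
python3 -m pendant '[[85,0,-2,0,0],[85,0,-2,15,0],[85,0,-2,30,0],[85,0,-2,38.5,0],[85,0,-2,38.5,0],[85,0,-2,38.5,0]]'; python3 n.py;  python3 -m pendant '[[70,0,0,0,0],[55,0,0,0,0],[50,0,0,0,0],[50,0,0,0,0],[50,0,0,0,0],[50,0,0,0,0]]' 50; python3 n.py
```

```text
clock: 19.85
ee_pos: [0.4766, -0.2077, 0.0581]
eef_rot: [-2.4, 2.027, -0.002]
ft_force: [0.2, -0.5, 0.6]
opening: 0.0849
gripper_force: 0.0
clock 19.85 pos [ 476.6 -207.7   58.1] yaw_y -170.35 F [ 0.2 -0.5  0.6] open 0.08493787641375426 j [-0.41  0.32 -0.51  0.74 -0.   -2.15]
clock: 20.45
ee_pos: [0.4762, -0.2078, 0.0582]
eef_rot: [2.401, -2.026, 0.002]
ft_force: [-2.1, -0.4, 6.6]
opening: 0.058
gripper_force: 51.9
clock 20.45 pos [ 476.2 -207.8   58.2] yaw_y -170.33 F [-2.1 -0.4  6.6] open 0.05801220634779518 j [-0.41  0.32 -0.51  0.74 -0.   -2.15]
```

```bash
python3 prof.py | sed -n '/side/,$p'
```

```text
side
 y 60 [-52.0, -18.0, 33.0, 48.0] [112 140  77  66  67 110 111 111 113 112 112 112  89  64 182 147]
 y 75 [-55.0, -17.0, 30.0, 51.0] [206  72  69  61  61 110 112 112 113 112 112 111  79  64 111 144]
 y 90 [-21.0, 31.0] [ 93  56  70  60  64 111 112 111 112 112 112 112  73  60  95  87]
 y 115 [-24.0, 33.0] [109  52  52  53  79 112 112 111 112 113 185 201  54  57 103  87]
 y -50 [-54.0, 54.0] [201  57  56  56  57  56  55  55  54  55  56  55  54  56  68 149]
 x -20 [] [111 110 111 111 112 107  85  92  54  53  97  91]
 x 0 [123.0, 137.0] [112 112 113 113 111 112 189 157  62  54  95  91]
 x 20 [111.0, 137.0] [112 112 113 112 146 205 204 169  62  55  95  93]
 x -20 [] [139  75  58  57  55  56  59  58  55  56]
 x 0 [-35.0] [55 56 55 55 54 56 55 54 56 89]
 x 20 [-37.0] [ 55  56  54  55  56  56  54  56  56 110]
```

```bash
python3 - <<'E' | tail -5
from prof import *
f=grab_frame('side');X=np.arange(-60,61,.5)
print('##')
for y in(60,75,90,115): print(y,edges(f,lambda s:(s,y),X,90)[0])
E
```

```text
##
60 [-50.5, -24.5, 35.5, 47.5]
75 [-53.5, -25.0, 34.0, 49.0]
90 [-57.5, -25.5, 33.0, 50.0, 57.5]
115 [-57.5, -27.5, 33.5, 47.0, 54.5]
```

```bash
python3 -m pendant '[[50,0,1,-0.5,0.005],[50,0,2.5,-0.5,0.01],[50,0,4.5,-0.5,0.02],[50,0,6,-0.5,0.02],[50,0,6.7,-0.5,0.02],[50,0,6.7,-0.5,0.02],[50,0,6.7,-0.5,0.02]]'; python3 n.py; python3 - <<'E' | sed '1,/##/d'
from prof import *
f=grab_frame('side');X=np.arange(-60,61,.5)
print('##')
for y in(60,75,90,115): print(y,edges(f,lambda s:(s,y),X,90)[0])
E
```

```text
clock: 21.4
ee_pos: [0.4699, -0.2088, 0.0582]
eef_rot: [-2.379, 2.05, -0.002]
ft_force: [1.2, -0.7, 6.7]
opening: 0.0582
gripper_force: 53.7
clock 21.4 pos [ 469.9 -208.8   58.2] yaw_y -171.5 F [ 1.2 -0.7  6.7] open 0.05817022922624304 j [-0.42  0.31 -0.52  0.74  0.   -2.14]
60 [-50.5, -30.0, 28.5, 47.0]
75 [-53.5, -30.0, 29.0, 47.5]
90 [-31.0, 28.0, 49.5, 54.5, 59.5]
115 [-57.5, -31.5, 29.5, 47.0, 54.5]
```

It is now centred to about 1 mm and straight. Sliding home.

```bash
python3 -m pendant '[[50,2,0,0,0],[50,6,0,0,0],[50,10,0,0,0],[50,15,0,0,0],[50,20,0,0,0],[50,25,0,0,0],[50,28,0,0,0],[50,30,0,0,0],[50,30,0,0,0]]'; python3 n.py 473.6,-230.7,58; python3 -m pendant '[[50,1,0,0,0],[50,2,0,0,0],[50,3,0,0,0],[50,3,0,0,0]]'
```

```text
clock: 22.45
ee_pos: [0.474, -0.2383, 0.0582]
eef_rot: [-2.379, 2.05, -0.001]
ft_force: [0.0, 1.1, 8.2]
opening: 0.0582
gripper_force: 53.9
clock 22.45 pos [ 474.  -238.3   58.2] yaw_y -171.51 F [0.  1.1 8.2] open 0.05822502007981285 j [-0.47  0.34 -0.48  0.75  0.   -2.19]
473.6,-230.7,58 -> [-7.6 -0.7  0.2]
clock: 22.85
ee_pos: [0.4744, -0.2409, 0.0582]
eef_rot: [-2.379, 2.05, -0.0]
ft_force: [-0.4, 2.2, 8.7]
opening: 0.0584
gripper_force: 53.9
```

```bash
python3 -m pendant '[[50,0.7,0,0,0],[50,1.5,0,0,0],[50,1.5,0,0,0]]' | grep -E 'pos|ft_f'; python3 -m pendant '[[50,0.7,0,0,0],[50,1.5,0,0,0],[50,1.5,0,0,0]]'| grep -E 'pos|ft_f'
```

```text
ee_pos: [0.4746, -0.2424, 0.0582]
ft_force: [0.0, 2.0, 8.6]
ee_pos: [0.4746, -0.2426, 0.0582]
ft_force: [-0.2, 7.7, 11.5]
```

```bash
python3 -m pendant '[[50,0.7,0,0,0],[50,1,0,0,0],[50,1,0,0,0]]' | grep -E 'pos|ft_f'
```

```text
ee_pos: [0.4746, -0.2427, 0.0582]
ft_force: [-0.8, 9.8, 12.4]
```

```bash
python3 -m pendant '[[50,0.7,0,0,0],[50,1.2,0,0,0],[50,1.2,0,0,0],[50,1.2,0,0,0]]' | grep -E 'pos|ft_f'; python3 - <<'E' | sed '1,/##/d'
from prof import *
f=grab_frame('side');X=np.arange(-60,61,.5);Y=np.arange(60,130,.5)
print('##')
for y in(60,75,90): print(y,edges(f,lambda s:(s,y),X,90)[0])
for x in(-20,0,20): print(x,edges(f,lambda s:(x,s),Y,90))
E
```

```text
ee_pos: [0.4746, -0.2428, 0.0581]
ft_force: [-0.6, 13.1, 14.4]
60 [-58.5, -52.5, -31.5, 27.0, 48.5]
75 [-54.0, -31.5, 29.5, 35.0, 43.5, 48.5, 54.5]
90 [-58.0, -57.5, -32.0, -26.0, -23.5, 28.0, 35.0, 42.5, 49.0, 53.5]
-20 ([103.0], array([112, 113, 113, 112, 112, 112, 112, 112, 112, 113, 105,  85,  59,
        54,  53,  53,  54,  53]))
0 ([105.5], array([113, 113, 113, 112, 112, 112, 113, 162, 202, 203, 188, 116,  73,
        55,  54,  54,  54,  55]))
20 ([106.0], array([112, 112, 112, 123, 168, 203, 206, 199, 172, 135, 157, 125,  69,
        57,  54,  54,  55,  55]))
```

Firm contact at the expected place, with the panel end at about the stop. Releasing.

```bash
python3 -m pendant '[[60,-1,0,0,0],[66,-1,0,0,0],[75,-1,0,0,0],[85,-1,0,0,0],[85,-1,0,0,0],[85,-1,0,0,0],[85,-1,0,-15,0],[85,-1,0,-35,0],[85,-1,0,-70,0],[85,-1,0,-100,0],[85,-1,0,-120,0],[85,-1,0,-120,0]]'; python3 -m pendant '[[85,200,120,-20,0],[85,200,120,-20,0],[85,200,120,-20,0],[85,200,120,-20,0],[85,200,120,-20,0],[85,200,120,-20,0],[85,200,120,-20,0]]'; python3 - <<'E'
from h import *
f=grab_frame('top');a=crop(f,320,185,425,265,4);g=grab_frame('side');b=crop(g,270,80,370,190,4);b=cv2.resize(b,(380,420));a=cv2.resize(a,(420,320));a=np.vstack([a,np.zeros((100,420,3),np.uint8)])
cv2.imwrite('pics/fin.png',np.hstack([a,b]))
E
python3 prof.py
```

```text
clock: 25.5
ee_pos: [0.4767, -0.2464, 0.1808]
eef_rot: [-2.379, 2.05, -0.009]
ft_force: [0.3, -0.4, -0.4]
opening: 0.0847
gripper_force: 0.0
clock: 26.2
ee_pos: [0.3848, -0.4609, 0.1962]
eef_rot: [-2.378, 2.052, 0.003]
ft_force: [0.6, 1.0, -0.0]
opening: 0.0851
gripper_force: 0.0
top
 y 60 [-52.0, -31.0, 29.0, 48.0, 57.0] [171 116  83  49 166 168 167 169 168 167 167 170  69  58 164 100]
 y 75 [-54.0, -32.0, 28.0, 48.0, 58.0] [171  74  75  55 167 169 167 169 168 167 168 130  70  46 171 102]
 y 90 [-54.0, -32.0, 28.0, 48.0, 57.0] [171  81  89  50 160 168 168 169 169 167 147 147  82  61 171  98]
 y 115 [-56.0, 45.0, 57.0] [113  61  39  41  39  39  41  37  41  40  37  36  39  84 113  98]
 y -50 [-52.0, -30.0, 30.0, 49.0, 59.0] [163 123  23  22 146 160 160 159 159 160 161 165  19  17 149 105]
 x -20 [100.0] [169 169 171  37  14  98 103 103 104 104 104 103]
 x 0 [100.0] [169 169 172  48  11  96 100 103 104 102 102 101]
 x 20 [90.0, 94.0, 100.0] [169 160 159  60  11  92 102 102 103 103 103 103]
 x -20 [-79.0] [134 137 137  83 153 160 160 159 160 159]
 x 0 [-79.0] [133 137 136  85 152 158 15
[... 344 characters left out ...]
0, -43.0, -40.0, -33.0, 29.0, 37.0, 40.0, 47.0] [110  70 105  90 193 206 203 205 204 203 158 159  99  80 164 144]
 y 115 [-56.0, 46.0] [200  59  59  60  58  59  59  60  60  60  59  59  60  69 182 147]
 y -50 [-54.0, -31.0, 31.0, 49.0] [195  64  63  63 178 202 202 203 202 203 203 178  64  65 168 149]
 x -20 [102.0, 168.0] [206 205 206 120  61  59  60  59  59  59 100 136]
 x 0 [102.0] [204 204 202 112  60  59  60  60  59  59  97 108]
 x 20 [91.0, 93.0, 102.0] [204 188 180 125  62  59  59  60  59  60  98 127]
 x -20 [-98.0, -84.0] [180 165 109 116 205 204 203 203 201 200]
 x 0 [-99.0, -83.0] [179 168 113 118 199 204 203 203 204 203]
 x 20 [-99.0, -81.0] [179 173 102 115 177 205 205 204 204 205]
```

View pics/fin.png

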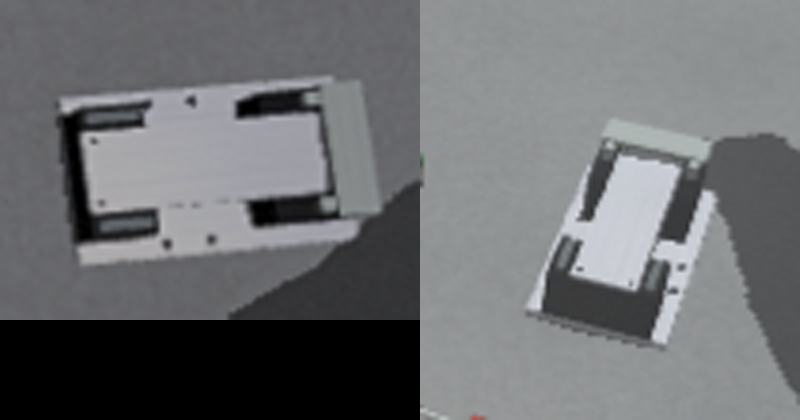

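The panel lies under the lip with its outer end flush with the open block's end, at (85,180) in the left half. It is straight between the ribs and flat, and the gripper is clear.

```bash
python3 -c "
from rig import *
print(job_done())"
```

```text
the job is handed in; nothing more can be done
None
```

The job is handed in at about 27 s: the panel lies flat under the lip against the stop, centred between the ribs, the gripper is clear, and I never touched the spool, screwdriver or bottle.

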